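# Set and flip the cam clamp on the tile sample

### The arm

A 6-joint arm with a two-finger parallel gripper is mounted at the origin on the work surface. World frame = base frame: x ahead of the robot, y to its left, z up, the work surface at z = 0. Lengths are in mm, angles in rad, forces in N, time in s.
With the tool pointing down it reaches from about 350 to 975 mm from the base axis. Payload 7.1 kg.
Tool frame: the origin (TCP) lies midway between the tips of the shut fingers; the grasp point (between the pads) lies 19 mm behind it (ctrl.grasp_offset is the distance from the TCP to the grasp point, in mm); z points along the fingers, y is the line along which they close (so a half turn about z gives the same grasp; the last joint's range is limited). The gripper opens to 88 mm and grips with 3 to 60 N. Pads are 20 mm wide; open, the fingers measure 115 mm over their backs; the gripper's body (75 mm by 178 mm) begins 61 mm behind the grasp point.
Start: joints at [1.181, 0.423, 1.63, -0, 1.089, -0.019], TCP at [226.443, 582.518, 182.775] pointing down, gripper open.
Joint ranges: [-3, 3], [-0.9, 2.11], [0.09, 2.58], [-1.31, 4.45], [0.11, 2.69], [-2.54, 2.54]. Speed limits (rad/s): [2.39, 2.39, 3.01, 3.14, 3.14, 3.14].

### API

Orientations are given as a rotation vector (axis times angle).
In Python, from workcell import ctrl gives the robot as it stands. The module is installed in compiled form; this text tells all that it offers.
- The arm moves only by the tool servo_tool, never from a script. Its argument "rows" is a list of rows, each a list of 7 numbers: the turn, a rotation vector about the tool's x, y, z as a fraction of full scale, then the shift along the tool's x, y, z as a fraction of full scale, then the finger opening in mm, from 0 to 87.8. A call has 1 to 10 rows; each row is the pose to reach, as a shift and turn from the pose commanded when the call began, along the tool's axes at that moment; what a row does not reach only later rows make up. Full scale, the value 1, is 20 cm for a shift and 1.5 rad for a turn. A row lasts 1/8 s, in which the tool goes at most 62.5 mm and 10.7 degrees, less where a joint would pass 70% of its speed; a pose out of reach is approached as far as the arm can. A call with a number of a shift or a turn outside -1 to 1 is refused whole. A call with a gripper value outside its range is refused whole. The fingers move at their own pace and stop on an object; the grip force is fixed at half the most. Time passes only in rows, so rows that repeat a pose let the fingers close. It gives the time, the measured TCP pose, the force, the opening and the grip force at its end, in the units of the state.
- ctrl.get_obs(): the state, without advancing time (a new reading comes with each control period).
- ctrl.get_image(name): name is "scene" or "top" or "wrist"; returns (picture, depth): 420x560x3 uint8, red, green, blue; 420x560 float32, mm along the optical axis (not along the pixel's ray), 0 where there is no reading.
- ctrl.camera_info(name): a dict with "intrinsics" (3x3 intrinsics, pixels), "k1" (the pictures are not rectified: a ray, as slopes to the right and down, at radius r is drawn at 1 + k1 r^2 times it, then the intrinsics apply), "R" (3x3) and "t" (3): a world point X has camera coordinates R X + t. Camera axes: x right, y down, z forward; pixel columns grow to the right and rows downward; lengths in mm; the calibration is good to about 2 mm. A picture is of the moment at which its call begins: read the wrist's pose just before it. camera_info takes no time and is no camera call; for the wrist camera it gives the pose at the moment of the call.
- ctrl.close_job(): hands the job in; it is judged then, once.
The state is a dict: "t": time; "qpos": joint angles; "qvel": joint speeds; "joint_torque": joint torques, N m; "ee_pos": TCP position; "orientation": TCP orientation; "ft_force": force on the tool from outside, world axes, zero at the start; "moment": the same for the moment, N m; "width": finger opening in mm; "grasp_force": force on a finger pad.
Only numpy, scipy, OpenCV 4.12 (cv2) and the standard library are available. Lean on these libraries where they do the work, as an engineer would, in place of code of your own. Each camera call takes 0.05 s, during which the arm holds its last target. There are 200 camera calls.

### The job

Clamp the sandstone sample in the holding jig: set the clamp's brass knurled nut, which now stands too low, so that the red cam lever first bites about half way through its throw, and flip the lever fully home so that it stays there by itself. Never force it: if it bites early, open it and back the nut off, or the stone cracks. Keep the sample where it lies against the fences and leave the other things on the counter alone.

Things in the scene. Friction and masses are not known exactly. Their poses are not given: they have to be found in the camera images.
- lever (a joint): Cam lever angle, rad: 0 fully open (leaning 0.55 back past upright), 0.55 upright, 0.96 half throw, 1.92 home (0.2 short of level, on its stop). Moves with under 1 N until its rubber-faced cam bites on the sample, then ever harder, by stick and slip: some 5 to 15 N at the grip on the way home if the nut is right, far more if it is too low. The cam's friction holds it where it is left
- lever_pivot (a point): Lever's pivot over the sample's middle. This point is fixed to the jig, 47 mm above the counter; the true pivot stands up to 5 mm lower or higher as the nut is set. y: pivot axis, along the clamp's arm towards the nut; x: level direction towards which the lever closes; z up. The red grip, 16 mm wide along y and 10 mm thick, runs from 40 to 102 mm from the pivot; pinch it from above across its width
- nut_axis (a point): On the axis (vertical) of the brass knurled nut, fixed to the jig, 85 mm above the counter, 115 mm from the lever's pivot. Nut: 36 mm across; its knurl reaches from 67 to 92 mm above the counter at the start, up to 97 once set; the block under it is at most 63 high; a 10 mm stud ends 110 high. Clockwise from above drives nut, block, arm and lever down 6 mm a turn; counter-clockwise lets them rise. Drag 0.25 N m
- post: Clamp on the jig's 190 x 290 x 18 mm board: foot plate and stud (origin at its foot, under the nut) carrying block, nut, 12 mm round arm and cam lever. The cam, 32 mm across, lowers 2 mm at 0.25 rad of lever, 3.9 at 0.5, 5.8 at 0.75, 7.1 at 0.96, 8.4 at 1.25, 9.2 at 1.5, 9.4 from 1.75 on. Open, it now clears the sample by 1.4 to 5.4 mm (not measured), 7.1 is right. Biting: about 27 N per mm, friction 0.6
- tile: Pale sandstone sample, 100 x 100 x 10 mm, lying loose on the jig's board under the foot, against two low aluminium fences; origin at the centre of its underside, 18 mm above the counter
- tub (a point): Centre of one of six spacer tubs (yellow, orange and blue, 72 mm across, 62 mm tall) on the aluminium turntable, 280 mm across, which turns easily; the point lies 47 mm above the counter and 92 mm from the turntable's axis; bystander
- trowel: Notched steel trowel, 280 x 115 mm, wooden handle to 70 mm high, origin at the middle of its underside, long along x; bystander
- float: White rubber grout float, 240 x 95 mm, blue handle to 70 mm high, origin at the middle of its underside, long along x; bystander
- rubbing_pad: Black hand rubbing pad, 90 x 55 x 26 mm, origin at the middle of its underside; bystander
- tape: Yellow tape measure, 75 x 38 x 65 mm, origin at the middle of its underside; bystander
- pencil: Flat red carpenter's pencil, 170 x 14 x 7 mm, long along y, origin at the middle of its underside; bystander
Mind the look-alikes: they are no part of the job. What is meant by the tile is not black, and is the larger of those in its own colour.

How it is judged (in metres and radians):
At the end, for the whole second after the job is handed in: The lever lies home by itself (joint above 1.84 rad), the clamp presses on the sample with 40 to 88 N (as it does when the lever first bites between about 0.82 and 1.1 rad, half throw being 0.96), the sample lies still within 6 mm of where it was, and every bystander within 15 mm of where it was (value of joint lever above 1.84 rad and contact force between post and tile between 40 and 88 N and distance of tile from where it was at the start of the episode below 0.006 m and linear speed of tile below 0.02 m/s and distance of each of tub, trowel, float, rubbing_pad, tape, pencil from where it was at the start of the episode below 0.015 m); the robot touches nothing.
It fails at once if the clamp presses on the sample with more than 150 N: the stone cracks (contact force between post and tile above 150 N).
It fails at once if the sample is shifted by more than 8 mm (distance of tile from where it was at the start of the episode above 0.008 m).
It fails at once if a bystander (turntable with tubs, trowel, float, rubbing pad, tape, pencil) is knocked aside by more than 15 mm (distance of any of tub, trowel, float, rubbing_pad, tape, pencil from where it was at the start of the episode above 0.015 m).
It also fails if it takes over 72 s, if anything falls off the work surface, if the arm or the gripper's body presses on something with over 40 N, if the wrist force passes 120 N, or if a joint passes its speed limit or range.

## Working session

There is one attempt and no reset: what is moved stays moved. The work goes in short steps, Python scripts to look and compute and a tool call to move; the robot and the scene stay as the last step left them, time stands still between calls to the robot, and variables do not carry over. Pictures are saved under pics/ and viewed, at most 10 in all, crops included, and the job is handed in when it is done.

Besides the shell and the picture viewer there is one more tool, called after "Call:" as a command line: name --pt "numbers of a row" for each row, then --argument value for the rest. servo_tool: Moves the arm, as the interface text tells. Its arguments: {"type":"object","properties":{"rows":{"type":"array","items":{"type":"array","items":{"type":"number"}}}},"required":["rows"]}

```bash
mkdir -p pics
cat > h.py <<'E'
import numpy as np,cv2
from workcell import ctrl
def shot(n):
    im,d=ctrl.get_image(n); i=ctrl.camera_info(n); return im,d,i
def save(p,im): cv2.imwrite('pics/'+p,im[...,::-1])
def ray(i,u,v):
    K=np.array(i['intrinsics']);k=float(i['k1'])
    xd=np.array([(u-K[0,2])/K[0,0],(v-K[1,2])/K[1,1]]);x=xd.copy()
    for _ in range(20): x=xd/(1+k*(x@x))
    return np.array([x[0],x[1],1.])
def pt(i,u,v,z):  # on plane z
    R=np.array(i['R']);t=np.array(i['t']);o=-R.T@t;d=R.T@ray(i,u,v)
    return o+d*(z-o[2])/d[2]
def ptd(i,u,v,dep):
    R=np.array(i['R']);t=np.array(i['t']);return R.T@(ray(i,u,v)*dep-t)
E
python3 - <<'E'
from h import *
for n in('scene','top'):
    im,d,i=shot(n); save(n+'0.png',im); np.savez('/tmp/'+n,im=im,d=d)
    print(n,i)
o=ctrl.get_obs();print(o)
E
```

```text
scene {'intrinsics': array([[463.03632882,   0.        , 272.09703454],
       [  0.        , 463.03632882, 205.73447885],
       [  0.        ,   0.        ,   1.        ]]), 'k1': -0.08802424900940785, 'R': array([[ 0.72964994,  0.68381096,  0.0036789 ],
       [ 0.58617137, -0.62267645, -0.51834078],
       [-0.35215635,  0.38036379, -0.85516624]]), 't': array([-372.54579261, -253.1015374 , 1735.98287101])}
top {'intrinsics': array([[526.47602426,   0.        , 278.34479693],
       [  0.        , 526.47602426, 205.18726798],
       [  0.        ,   0.        ,   1.        ]]), 'k1': -0.14105587757310936, 'R': array([[-0.016753  , -0.9997218 ,  0.01660305],
       [-0.9982227 ,  0.01577346, -0.05746867],
       [ 0.05719079, -0.01753631, -0.99820924]]), 't': array([ -12.90653393,  504.49189515, 1390.53543318])}
{'t': 0.1, 'qpos': array([ 1.18099645e+00,  4.23768634e-01,  1.63057889e+00,  1.31377600e-05,
        1.08862859e+00, -1.89814425e-02]), 'qvel': array([ 0.00166779, -0.00277409, -0.00094273,  0.0007194 ,  0.0022438 ,
        0.00060837]), 'joint_torque': array([-3.37123693e-04, -5.45612991e+01, -2.74322945e+01,  6.45460607e-02,
        1.88240747e-02, -1.92910306e-05]), 'ee_pos': array([226.23887138, 582.02561313, 182.09047752]), 'orientation': array([-5.79104103e-01, -3.08745891e+00,  2.12399732e-03]), 'ft_force': array([ 0.11683743,  0.17959473, -0.33621839]), 'moment': array([-0.04141874, -0.06050105,  0.012848  ]), 'grasp_force': 0.0, 'width': 88.00857878219023}
```

View pics/scene0.png

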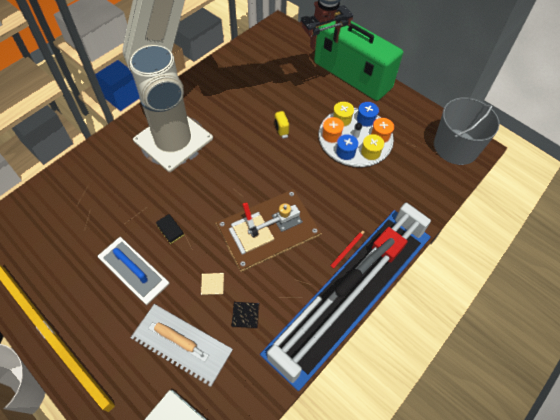

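View pics/top0.png

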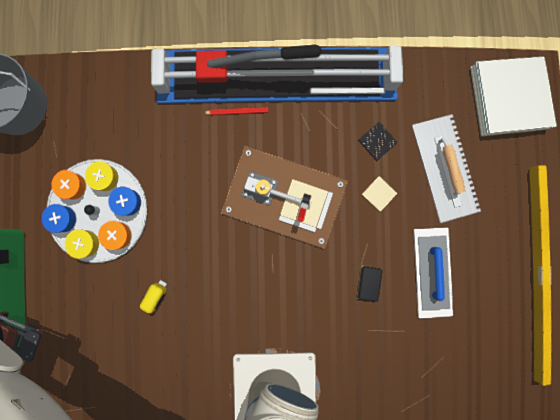

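The jig is at top (285,197): brass nut at about (263,187), red lever at (302,213), sample at (305,203). Look-alikes in the top picture are the small pale tile (380,194), the black tile (378,141), the red pencil (237,111) and the red cutter carriage (210,65). The sample is the pale tile in the jig. I'll check it in a close crop.

Run:
```python
from h import *
a=np.load('/tmp/top.npz');b=np.load('/tmp/scene.npz')
A=cv2.resize(a['im'][140:255,215:355],None,fx=5,fy=5,interpolation=cv2.INTER_CUBIC)
save('c_top.png',A)
B=cv2.resize(b['im'][185:275,210:325],None,fx=6,fy=6,interpolation=cv2.INTER_CUBIC)
save('c_sc.png',B)
```

```text
(no output)
```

View pics/c_top.png

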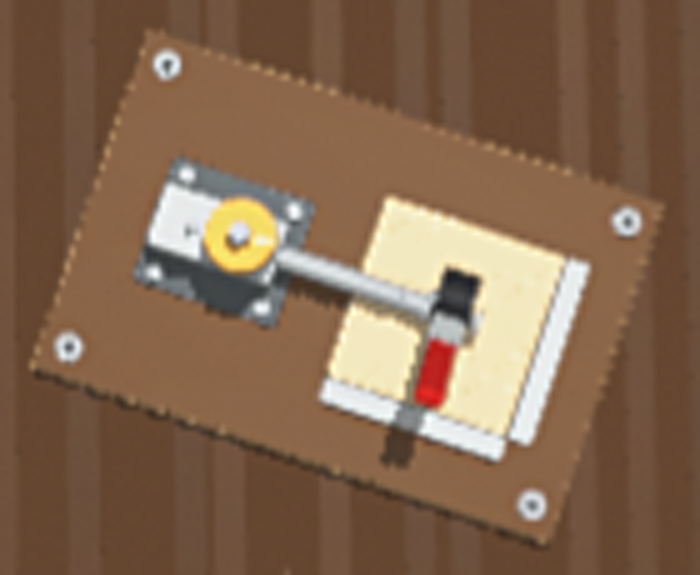

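View pics/c_sc.png

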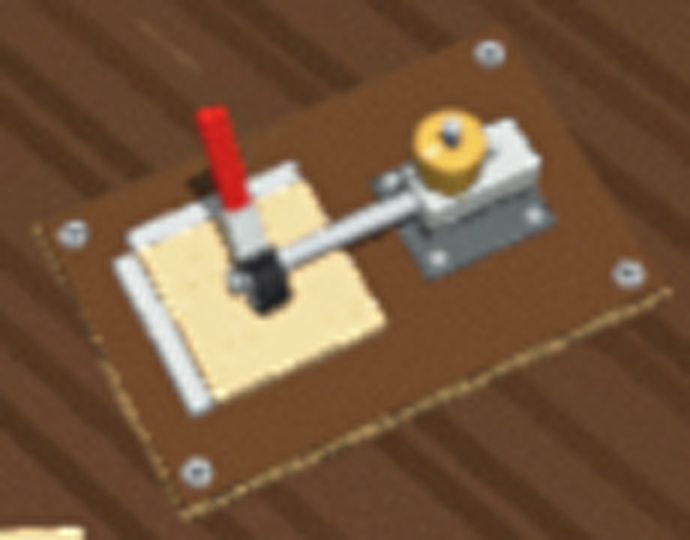

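The close crop confirms it: the large pale tile lies under the black cam between two fences. The red lever is at crop (435,375) leaning toward the robot, and the brass nut's top is at crop (241,235).

Run:
```python
from h import *
T=ctrl.camera_info('top');S=ctrl.camera_info('scene')
t=lambda x,y,z:pt(T,215+(x+.5)/5-.5,140+(y+.5)/5-.5,z)
s=lambda x,y,z:pt(S,210+(x+.5)/6-.5,185+(y+.5)/6-.5,z)
print('nut top',t(241,234,92),s(450,140,92))
print('stud',t(238,231,110),s(451,128,110))
for p in [(390,197),(563,258),(330,380),(506,440)]: print('tile',t(*p,28))
for p in [(150,30),(662,205),(548,545),(32,368)]: print('board',t(*p,18))
for p in [(165,65),(627,221),(532,505),(68,347)]: print('screw top',t(*p,19))
for p in [(488,53),(628,273),(197,472),(72,234)]: print('screw scene',s(*p,19))
print('armaxis',t(290,258,47),t(420,300,47))
print('grip tip',t(430,400,134),s(211,110,134))
```

```text
nut top [547.93886722  18.71957643  92.        ] [546.00016274  19.786336    92.        ]
stud [547.77800748  19.98607814 110.        ] [548.36477275  17.25460476 110.        ]
tile [572.44378901 -59.8747086   28.        ]
tile [ 538.59320681 -151.2255248    28.        ]
tile [475.81400666 -26.375938    28.        ]
tile [ 442.56357644 -118.87286092   28.        ]
board [665.60267222  66.8175448   18.        ]
board [ 567.17495529 -206.36001882   18.        ]
board [ 386.47690893 -141.05899981   18.        ]
board [485.08571485 131.83618803  18.        ]
screw top [646.33423907  58.94763705  19.        ]
screw top [ 558.71548283 -187.11244597   19.        ]
screw top [ 407.89917788 -132.84311767   19.        ]
screw top [495.91809916 112.45432628  19.        ]
screw scene [494.69127722 111.25007683  19.        ]
screw scene [645.67851981  57.53236749  19.        ]
screw scene [ 558.05770901 -187.10850223   19.        ]
screw scene [ 407.22813932 -133.4885679    19.        ]
armaxis [539.17525108  -6.16001275  47.        ] [516.13546923 -73.68407849  47.        ]
grip tip [461.28847064 -72.74492963 134.        ] [460.24037294 -70.75886814 134.        ]
```

```bash
cat >> h.py <<'E'
from scipy.spatial.transform import Rotation as Ro
NUT=np.array([547.5,19.,0]);YJ=np.array([.337,.942,0]);YJ/=np.linalg.norm(YJ);XJ=np.array([YJ[1],-YJ[0],0])
PIV=NUT-115*YJ+[0,0,47]
def down(deg): # tool down, tool x at world angle deg
    a=np.radians(deg);x=np.array([np.cos(a),np.sin(a),0]);z=np.array([0,0,-1.]);return np.c_[x,np.cross(z,x),z]
def st():
    o=ctrl.get_obs();return o,np.array(o['ee_pos']),Ro.from_rotvec(o['orientation']).as_matrix()
def go(target,deg=None):
    o,p,R=st();d=R.T@(np.asarray(target)-p)/200
    r=np.zeros(3) if deg is None else Ro.from_matrix(R.T@down(deg)).as_rotvec()/1.5
    return np.round(r,3),np.round(d,3)
def lev(th,r=71,lift=0): # TCP target holding grip at radius r
    a=th-.55;return PIV+XJ*r*np.sin(a)+np.array([0,0,r*np.cos(a)-19+lift])
def show():
    o,p,R=st();print(o['t'],p.round(1),'xdeg',round(np.degrees(np.arctan2(R[1,0],R[0,0])),1),'tilt',R[:,2].round(3),'F',np.round(o['ft_force'],1),'M',np.round(o['moment'],2),'w',round(o['width'],1),'g',o['grasp_force'],'q',np.round(o['qpos'],2))
E
python3 - <<'E'
from h import *
show();print(PIV,XJ,np.degrees(np.arctan2(XJ[1],XJ[0])))
T=lev(0,75);T[2]=182;print(T)
for d in(-19.7,160.3):print(go(T,d))
E
```

```text
0.1 [226.2 582.  182.1] xdeg 158.8 tilt [-0.001 -0.001 -1.   ] F [ 0.1  0.2 -0.3] M [-0.04 -0.06  0.01] w 88.0 g 0.0 q [ 1.18  0.42  1.63  0.    1.09 -0.02]
[508.76306657 -89.27949939  47.        ] [ 0.94156086 -0.3368429   0.        ] -19.684642735650257
[471.85242864 -76.07473826 182.        ]
(array([-0.000e+00,  1.000e-03,  2.076e+00]), array([-2.337, -2.622,  0.004]))
(array([-0.001, -0.   , -0.018]), array([-2.337, -2.622,  0.004]))
```

Call:
servo_tool --pt "0 0 -0.018 -0.2 -0.22 0 50" --pt "0 0 -0.018 -0.4 -0.44 0 50" --pt "0 0 -0.018 -0.6 -0.66 0 50" --pt "0 0 -0.018 -0.78 -0.87 0 50"

```text
t: 0.6
ee_pos: [309.0, 361.8, 182.6]
orientation: [-0.537, -3.095, 0.001]
ft_force: [1.0, 0.1, 0.4]
width: 52.5
grasp_force: 0.0
```

Call:
servo_tool --pt "0 0 0 -0.2 -0.22 0 45" --pt "0 0 0 -0.4 -0.44 0 45" --pt "0 0 0 -0.6 -0.66 0 45" --pt "0 0 0 -0.78 -0.87 0 45"

```text
t: 1.1
ee_pos: [397.4, 145.6, 182.8]
orientation: [0.537, 3.095, 0.0]
ft_force: [0.9, -0.3, -0.3]
width: 44.9
grasp_force: 0.0
```

Call:
servo_tool --pt "0 0 0 -0.2 -0.22 0 45" --pt "0 0 0 -0.4 -0.44 0 45" --pt "0 0 0 -0.6 -0.66 0 45" --pt "0 0 0 -0.78 -0.87 0 45" --pt "0 0 0 -0.78 -0.87 0 45" --pt "0 0 0 -0.78 -0.87 0 45"

```text
t: 1.85
ee_pos: [484.5, -68.8, 182.3]
orientation: [-0.539, -3.094, -0.0]
ft_force: [-0.5, 0.4, -0.5]
width: 45.2
grasp_force: 0.0
```

Run:
```python
from h import *
show()
im,d,i=shot('wrist');im2=cv2.resize(im,(784,588));save('w1.png',im2);np.savez('/tmp/w1',im=im,d=d,**{k:i[k] for k in i})
print(go(lev(0,75),160.3))
K=np.array(i['intrinsics'])
def proj(X):
    c=np.array(i['R'])@X+i['t'];x=c[:2]/c[2];x=x*(1+i['k1']*(x@x));return (K[:2,:2]@x+K[:2,2])*1.4
print('pred nut top',proj(NUT+[0,0,92]),'stud',proj(NUT+[0,0,110]),'tip',proj(lev(0,102,19)),'grip start',proj(lev(0,40,19)))
```

```text
1.85 [484.5 -68.8 182.3] xdeg 160.2 tilt [-0.001  0.    -1.   ] F [-0.5  0.4 -0.5] M [ 0.01 -0.05 -0.05] w 45.2 g 0.0 q [-0.17  0.22  1.92  0.    1.   -1.39]
(array([-0.   , -0.001,  0.   ]), array([ 0.045, -0.058,  0.452]))
pred nut top [522.10856303 318.7006981 ] stud [530.05987085 327.00319654] tip [366.48233405 259.70965201] grip start [370.13211405 288.21003231]
```

View pics/w1.png

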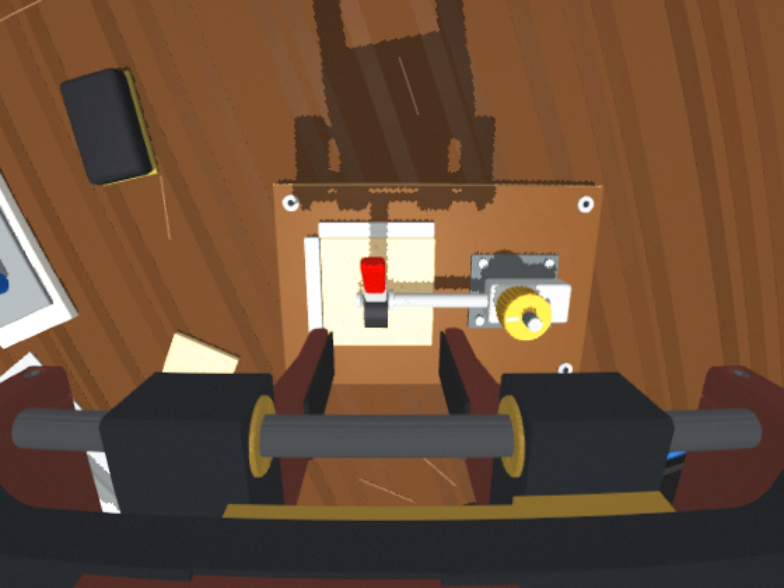

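The grip is seen about 5 px right of the prediction, at (373,275), and the nut's top at (525,315) against (522,319). That puts my estimate 1–2 mm off along the arm, so I shift slightly.

Call:
servo_tool --pt "0 0 0 0.045 -0.05 0.2 45" --pt "0 0 0 0.045 -0.05 0.35 40" --pt "0 0 0 0.045 -0.05 0.45 36" --pt "0 0 0 0.045 -0.05 0.45 30" --pt "0 0 0 0.045 -0.05 0.45 10" --pt "0 0 0 0.045 -0.05 0.45 10" --pt "0 0 0 0.045 -0.05 0.45 10"

```text
t: 2.78
ee_pos: [474.2, -74.9, 93.7]
orientation: [0.537, 3.093, 0.001]
ft_force: [0.8, 4.9, 2.9]
width: 11.8
grasp_force: 30.0
```

Run:
```python
from h import *
show()
o,p,R=st();print(R.T@o['ft_force'], 'jig xy',(p-PIV)@XJ,(p-PIV)@YJ)
```

```text
2.775 [474.2 -74.9  93.7] xdeg 160.3 tilt [ 0.002  0.    -1.   ] F [0.8 4.9 2.9] M [ 0.87 -0.16 -0.06] w 11.8 g 30.003399085253477 q [-0.18  0.35  2.01  0.    0.78 -1.41]
[ 0.88538041  4.92416305 -2.89933553] jig xy -37.392447156209435 1.9152868374500036
```

Call:
servo_tool --pt "0 0 0 -0.017 0.006 -0.009 10" --pt "0 0 0 -0.034 0.006 -0.017 10" --pt "0 0 0 -0.034 0.006 -0.017 10"

```text
t: 3.15
ee_pos: [480.6, -76.9, 96.7]
orientation: [0.537, 3.095, -0.0]
ft_force: [-1.8, 1.4, 6.0]
width: 12.0
grasp_force: 30.0
```

Call:
servo_tool --pt "0 0 0 -0.018 0 -0.007 10" --pt "0 0 0 -0.035 0 -0.0135 10" --pt "0 0 0 -0.035 0 -0.0135 10"

```text
t: 3.52
ee_pos: [487.3, -79.3, 99.3]
orientation: [0.537, 3.095, -0.0]
ft_force: [-1.8, 1.3, 6.1]
width: 12.0
grasp_force: 30.0
```

Call:
servo_tool --pt "0 0 0 -0.018 0 -0.005 10" --pt "0 0 0 -0.0365 0 -0.01 10" --pt "0 0 0 -0.0365 0 -0.01 10"

```text
t: 3.9
ee_pos: [494.5, -81.9, 101.5]
orientation: [0.537, 3.094, -0.001]
ft_force: [-1.7, 1.2, 7.5]
width: 11.9
grasp_force: 30.0
```

Call:
servo_tool --pt "0 0 0 -0.018 0 -0.003 10" --pt "0 0 0 -0.037 0 -0.006 10" --pt "0 0 0 -0.037 0 -0.006 10"

```text
t: 4.28
ee_pos: [501.8, -84.5, 103.0]
orientation: [0.537, 3.093, -0.001]
ft_force: [-1.3, 1.5, 8.1]
width: 12.1
grasp_force: 30.0
```

Call:
servo_tool --pt "0 0 0 -0.019 0 -0.009 10" --pt "0 0 0 -0.019 0 -0.009 10"

```text
t: 4.53
ee_pos: [504.7, -85.5, 103.9]
orientation: [0.537, 3.095, -0.0]
ft_force: [0.5, 0.6, 0.4]
width: 12.0
grasp_force: 30.0
```

Call:
servo_tool --pt "0 0 0 -0.019 0 -0.001 10" --pt "0 0 0 -0.019 0 -0.001 10"

```text
t: 4.78
ee_pos: [508.4, -86.8, 104.2]
orientation: [0.537, 3.094, -0.001]
ft_force: [1.1, -0.6, 1.6]
width: 10.8
grasp_force: 21.6
```

Call:
servo_tool --pt "0 0 0 -0.019 0 0 10" --pt "0 0 0 -0.019 0 0 10"

```text
t: 5.03
ee_pos: [512.0, -88.0, 104.3]
orientation: [0.537, 3.094, -0.0]
ft_force: [-0.9, -0.7, 4.4]
width: 10.5
grasp_force: 18.6
```

Call:
servo_tool --pt "0 0 0 -0.019 0 0.001 10" --pt "0 0 0 -0.019 0 0.001 10"

```text
t: 5.28
ee_pos: [515.8, -89.4, 104.4]
orientation: [0.537, 3.094, -0.001]
ft_force: [-0.8, -1.7, 6.4]
width: 10.5
grasp_force: 19.1
```

Run:
```python
from h import *
show()
im,d,i=shot('wrist');a=cv2.resize(im[150:360,160:400],(400,350))
im,d,i=shot('scene');b=cv2.resize(im[170:275,200:320],(400,350))
save('c2.png',np.hstack([a,b]))
```

```text
5.275 [515.8 -89.4 104.4] xdeg 160.3 tilt [ 0.002 -0.001 -1.   ] F [-0.8 -1.7  6.4] M [-0.26  0.11  0.02] w 10.5 g 19.0662324524601 q [-0.19  0.39  1.91 -0.    0.84 -1.42]
```

View pics/c2.png

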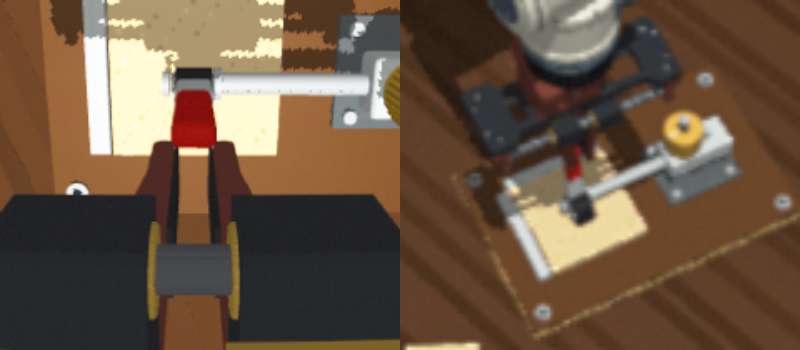

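```bash
cat >> h.py <<'E'
def projector(i,s=1):
    K=np.array(i['intrinsics'])
    def f(X):
        c=np.array(i['R'])@X+i['t'];x=c[:2]/c[2];x=x*(1+i['k1']*(x@x));return (K[:2,:2]@x+K[:2,2])*s
    return f
E
python3 - <<'E'
from h import *
o,p,R=st();print('jig',(p-PIV)@XJ,(p-PIV)@YJ,p[2]-47)
f=projector(ctrl.camera_info('wrist'))
c=lambda X:((f(X)-[160,150])*[400/240,350/210]).round()
print('nut',c(NUT+[0,0,92]),'tcp',c(p),'grasp',c(p+[0,0,19]),'piv',c(PIV))
for th in np.arange(0,.8,.1):print(round(th,2),c(lev(th,102,19)),c(lev(th,40,19)))
E
```

```text
jig 6.589956318636415 2.2732227124427067 57.43354879190119
nut [435. 110.] tcp [192. 133.] grasp [192. 149.] piv [188.  86.]
0.0 [185.  -1.] [187.  61.]
0.1 [185.  27.] [187.  69.]
0.2 [185.  56.] [187.  77.]
0.3 [185.  86.] [187.  86.]
0.4 [185. 116.] [187.  94.]
0.5 [185. 145.] [187. 103.]
0.6 [185. 172.] [187. 111.]
0.7 [185. 197.] [187. 119.]
```

Call:
servo_tool --pt "0 0 0 0 0 0 45" --pt "0 0 0 0 0 0 45" --pt "0 0 0 0 0 0 45" --pt "0 0 0 0 0 -0.3 45" --pt "0 0 0 0 0 -0.32 45"

```text
t: 6.0
ee_pos: [517.6, -89.4, 171.2]
orientation: [0.536, 3.089, -0.0]
ft_force: [0.7, 0.7, -0.1]
width: 44.9
grasp_force: 0.0
```

Run:
```python
from h import *
show();o,p,R=st()
im,d,i=shot('wrist')
hsv=cv2.cvtColor(im,cv2.COLOR_RGB2HSV);m=(((hsv[...,0]<6)|(hsv[...,0]>174))&(hsv[...,1]>200)&(hsv[...,2]>120))
m[:, :200]=0;m[:,360:]=0
n,l,s,c=cv2.connectedComponentsWithStats(m.astype(np.uint8));k=1+np.argmax(s[1:,4]);print(s[k],c[k])
P=[];
for v,u in np.argwhere((l==k)&(d>0)):
    P.append(ptd(i,u,v,d[v,u])-PIV)
P=np.array(P);J=np.c_[P@XJ,P@YJ,P[:,2]];print(len(J),np.percentile(J,[2,50,98],axis=0).round(1))
for lo in range(20,115,10):
    q=J[(J[:,2]>=lo)&(J[:,2]<lo+10)]
    if len(q):print(lo,len(q),q.mean(0).round(1),q.min(0).round(1),q.max(0).round(1))
f=projector(i)
g=((hsv[...,0]>18)&(hsv[...,0]<32)&(hsv[...,1]>130)&(hsv[...,2]>150)).astype(np.uint8)
u0,v0=f(NUT+[0,0,92]);print('nut pred',u0,v0)
Q=[]
for v in range(int(v0)-25,int(v0)+25):
  for u in range(int(u0)-25,min(560,int(u0)+25)):
    if d[v,u]>0:
      X=ptd(i,u,v,d[v,u])
      if 86<X[2]<100:Q.append(X)
Q=np.array(Q);print('nut top',len(Q),np.median(Q,0),Q.min(0),Q.max(0),((Q.min(0)+Q.max(0))/2-NUT))
```

```text
6.0 [517.6 -89.4 171.2] xdeg 160.3 tilt [ 0.006 -0.001 -1.   ] F [ 0.7  0.7 -0.1] M [-0.04 -0.03 -0.04] w 44.9 g 0.0 q [-0.19  0.29  1.86  0.    0.98 -1.42]
[266 185  19  19 320] [275.228125 194.425   ]
319 [[-15.7  -3.8  56.8]
 [-13.1   2.5 100. ]
 [ -7.    9.6 101.8]]
50 13 [-12.7   3.4  56.9] [-13.1  -2.1  54.8] [-12.2   8.9  58.3]
60 15 [-13.3   2.5  64.9] [-13.6  -3.8  62.2] [-12.9   8.7  69.7]
70 28 [-14.1   2.5  75. ] [-14.6  -3.5  70.3] [-13.5   9.3  78.9]
80 26 [-14.9   2.9  86. ] [-15.3  -3.4  80.7] [-14.1   9.2  90. ]
90 77 [-13.6   3.3  97.7] [-15.9  -3.9  90.1] [ -6.7   9.6 100. ]
100 159 [-11.1   2.3 100.9] [-15.2  -4.6 100. ] [ -7.    9.6 102.7]
nut pred 389.18780800427317 195.60606783263108
nut top 985 [541.95650644  19.30939251  92.80167357] [526.91451885   3.2337925   86.17728922] [563.22948624  40.58978406  99.76458832] [-2.42799745  2.91178828 92.97093877]
```

Call:
servo_tool --pt "0 0 0 0.2 0 0 0" --pt "0 0 0 0.29 0 0 0" --pt "0 0 0 0.29 0 0.02 0" --pt "0 0 0 0.29 0 0.2 0" --pt "0 0 0 0.29 0 0.27 0" --pt "0 0 0 0.29 0 0.27 0"

```text
t: 6.8
ee_pos: [460.1, -69.4, 112.8]
orientation: [-0.537, -3.093, 0.0]
ft_force: [-0.6, -0.6, -0.2]
width: 0.5
grasp_force: 0.0
```

```bash
cat >> h.py <<'E'
NUT=np.array([545.6,22.,0]);PIV=NUT-115*YJ+[0,0,47]
def jig():
    o,p,R=st();q=p-PIV;F=np.array(o['ft_force']);print(round(o['t'],2),'jig tcp',round(q@XJ,1),round(q@YJ,1),round(q[2],1),'F',round(F@XJ,2),round(F@YJ,2),round(F[2],2),'w',round(o['width'],1),'q6',round(o['qpos'][5],2))
E
python3 -c "
from h import *
jig()"
```

```text
6.8 jig tcp -49.7 0.1 65.8 F -0.34 -0.72 -0.19 w 0.5 q6 -1.4
```

Call:
servo_tool --pt "0 0 0 -0.07 0 0 0" --pt "0 0 0 -0.13 0 0 0" --pt "0 0 0 -0.13 0 0 0"

```text
t: 7.18
ee_pos: [486.7, -78.8, 114.6]
orientation: [0.537, 3.093, -0.0]
ft_force: [-0.1, 0.5, 0.5]
width: 0.5
grasp_force: 0.0
```

Call:
servo_tool --pt "0 0 0 -0.015 0 0 0" --pt "0 0 0 -0.03 0 0 0" --pt "0 0 0 -0.03 0 0 0"

```text
t: 7.55
ee_pos: [490.5, -80.2, 113.9]
orientation: [0.537, 3.095, 0.0]
ft_force: [-0.8, -0.4, -0.2]
width: 0.2
grasp_force: 0.0
```

Call:
servo_tool --pt "0 0 0 -0.015 0 0 0" --pt "0 0 0 -0.015 0 0 0"

```text
t: 7.8
ee_pos: [493.5, -81.2, 113.9]
orientation: [0.537, 3.095, 0.0]
ft_force: [0.0, -0.5, 0.7]
width: 0.8
grasp_force: 0.0
```

Call:
servo_tool --pt "0 0 0 -0.015 0 0 0" --pt "0 0 0 -0.015 0 0 0"

```text
t: 8.05
ee_pos: [496.4, -82.3, 113.9]
orientation: [0.537, 3.095, -0.0]
ft_force: [-1.1, -0.5, 0.5]
width: -0.1
grasp_force: 0.0
```

Call:
servo_tool --pt "0 0 0 -0.015 0 0 0" --pt "0 0 0 -0.015 0 0 0"

```text
t: 8.3
ee_pos: [499.2, -83.3, 113.9]
orientation: [0.537, 3.095, -0.0]
ft_force: [0.9, 0.4, -0.4]
width: 0.8
grasp_force: 0.0
```

```bash
python3 -c "
from h import *
jig()"
```

```text
8.3 jig tcp -8.2 0.2 66.9 F 0.71 0.68 -0.37 w 0.8 q6 -1.42
```

Call:
servo_tool --pt "0 0 0 -0.015 0 0 0" --pt "0 0 0 -0.015 0 0 0"

```text
t: 8.55
ee_pos: [502.0, -84.3, 113.9]
orientation: [0.537, 3.095, -0.0]
ft_force: [-0.0, 0.1, 0.7]
width: 0.4
grasp_force: 0.0
```

Call:
servo_tool --pt "0 0 0 -0.01 0 0 0" --pt "0 0 0 -0.01 0 0 0"

```text
t: 8.8
ee_pos: [503.8, -85.0, 113.9]
orientation: [0.537, 3.095, 0.0]
ft_force: [-0.9, 0.4, -0.1]
width: 0.4
grasp_force: 0.0
```

Call:
servo_tool --pt "0 0 0 -0.01 0 0 0" --pt "0 0 0 -0.01 0 0 0"

```text
t: 9.05
ee_pos: [505.7, -85.7, 113.9]
orientation: [0.537, 3.095, -0.0]
ft_force: [0.3, -0.2, -0.6]
width: 0.4
grasp_force: 0.0
```

Run:
```python
from h import *
jig()
im,d,i=shot('scene');b=cv2.resize(im[170:275,200:320],(600,525));save('c3.png',b)
im,d,i=shot('wrist')
hsv=cv2.cvtColor(im,cv2.COLOR_RGB2HSV);m=(((hsv[...,0]<6)|(hsv[...,0]>174))&(hsv[...,1]>200)&(hsv[...,2]>120))
m[:, :200]=0;m[:,360:]=0
J=[]
for v,u in np.argwhere(m&(d>0)):
    q=ptd(i,u,v,d[v,u])-PIV;J.append([q@XJ,q@YJ,q[2]])
J=np.array(J);J=J[abs(J[:,1])<15]
for lo in range(20,115,6):
    q=J[(J[:,2]>=lo)&(J[:,2]<lo+6)]
    if len(q):print(lo,len(q),q.mean(0).round(1),q.min(0).round(1),q.max(0).round(1))
```

```text
9.05 jig tcp -1.3 0.2 66.9 F 0.37 -0.09 -0.62 w 0.4 q6 -1.42
44 14 [-7.9  0.5 48.4] [-8.3 -4.7 47.6] [-7.5  7.1 49.4]
50 31 [-8.3  0.1 53.5] [-8.8 -6.1 50.3] [-7.5  7.  55.9]
56 31 [-8.7  1.1 59.1] [-9.  -6.  56.2] [-7.3  7.6 62. ]
62 34 [-9.1  1.  64.8] [-9.7 -5.8 62.2] [-8.4  7.4 68. ]
68 41 [-9.6  0.8 70.7] [-10.1  -6.3  68.2] [-7.6  7.9 74. ]
74 50 [-10.1   0.4  77.1] [-10.5  -6.2  74. ] [-8.4  7.8 80. ]
80 41 [-10.5   0.9  83. ] [-11.   -5.9  80.1] [-9.4  7.5 85.8]
86 53 [-11.    0.7  88.9] [-11.7  -6.3  86. ] [-9.9  7.3 92. ]
92 54 [-11.4   0.5  95. ] [-12.2  -6.2  92.2] [-9.8  7.8 98. ]
98 64 [-11.4   0.5  99.7] [-12.1  -6.   98.1] [-10.2   6.9 102. ]
104 4 [-13.3   1.  108.2] [-13.5  -2.2 107.4] [-12.8   3.1 109.2]
```

View pics/c3.png

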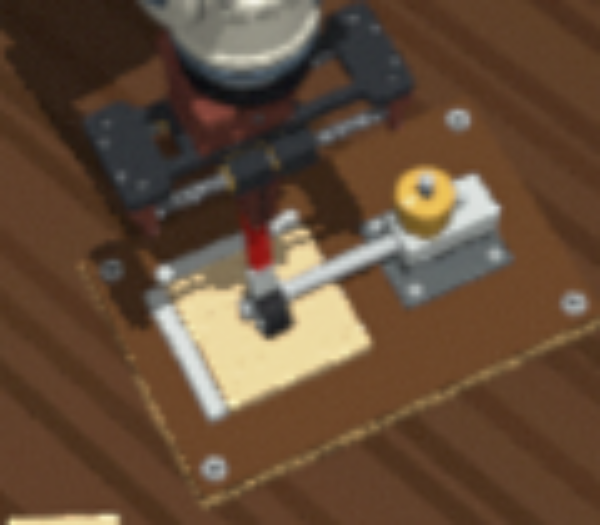

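```bash
cat >> h.py <<'E'
def scene_lever():
    im,d,i=shot('scene');f=projector(i)
    hsv=cv2.cvtColor(im,cv2.COLOR_RGB2HSV);m=(((hsv[...,0]<6)|(hsv[...,0]>174))&(hsv[...,1]>200)&(hsv[...,2]>110))
    J=[]
    for v,u in np.argwhere(m&(d>0)):
        q=ptd(i,u,v,d[v,u])-PIV;q=np.array([q@XJ,q@YJ,q[2]])
        if abs(q[1])<25 and np.hypot(q[0],q[2])<125 and q[2]>-10:J.append([*q,u,v])
    return im,f,np.array(J)
E
python3 - <<'E'
from h import *
im,f,J=scene_lever();print(len(J))
for r in J[np.argsort(J[:,2])][::4]:print(r.round(1))
print(f(PIV),f(lev(.46,102,19)),f(lev(.6,102,19)),f(lev(.8,102,19)),f(lev(.8,40,19)))
E
```

```text
19
[  3.7  -3.1  51.9 252.  222. ]
[  4.5  -6.8  56.1 251.  222. ]
[  1.5   1.8  63.2 253.  219. ]
[  2.5  -8.8  67.2 250.  220. ]
[  2.4  -4.9  76.3 251.  218. ]
[252.90885206 228.61134864] [250.51483343 210.26871262] [252.57156253 213.84762915] [255.5408387  219.52686764] [253.89905807 225.19321057]
```

Run:
```python
from h import *
im,d,i=shot('wrist');a=im[130:400,150:410];a=cv2.resize(a,None,fx=2,fy=2,interpolation=cv2.INTER_CUBIC)
f=projector(i);o,p,R=st()
print('tcp',(f(p)-[150,130])*2,'piv',(f(PIV)-[150,130])*2)
for th in(.3,.46,.6,.8):print(th,(f(lev(th,102,19))-[150,130])*2,(f(lev(th,40,19))-[150,130])*2)
im,d,i=shot('scene');b=cv2.resize(im[190:250,225:285],(270,540)) if 0 else cv2.resize(im[195:255,225:255+30],(540,540))[:,130:400]
save('c4.png',np.hstack([a,b]))
```

```text
tcp [250.33617447 199.63836385] piv [250.13198935 154.95082291]
0.3 [249.4984564  161.23015128] [249.948011   156.77432571]
0.46 [249.51987749 214.64149927] [249.95282411 172.40486135]
0.6 [249.55923954 258.06751077] [249.96145899 185.55507259]
0.8 [249.64164273 310.65908508] [249.98024968 202.73106285]
```

View pics/c4.png

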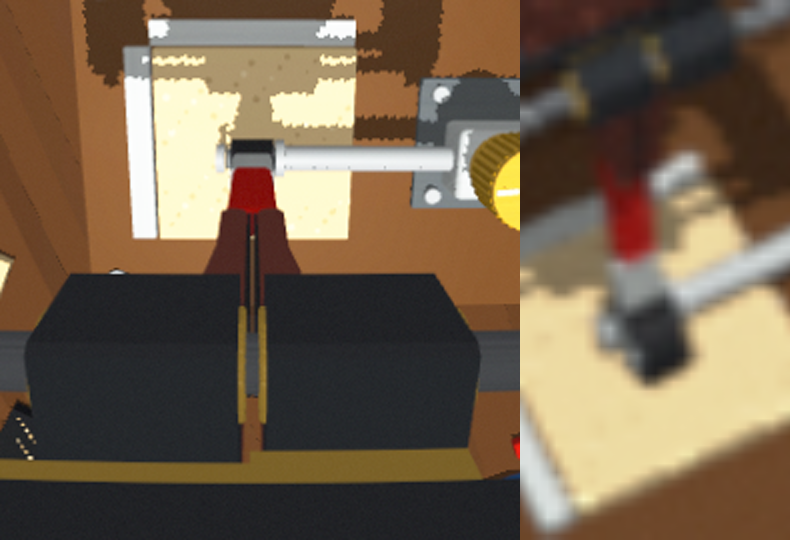

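Run:
```python
from h import *
im,d,i=shot('wrist');R=np.array(i['R']);c=-R.T@np.array(i['t'])-PIV
print('cam jig',c@XJ,c@YJ,c[2]);jig()
for x in (235,250,268):
  for y in range(166,262,6):
    u,v=150+x//2,130+y//2
    q=ptd(i,u,v,d[v,u])-PIV;print(x,y,im[v,u],np.round([q@XJ,q@YJ,q[2]],1))
```

```text
cam jig -73.9851929242019 0.5231323743138427 268.9058139666266
9.35 jig tcp -1.5 0.2 66.9 F -0.21 0.92 0.35 w 0.4 q6 -1.42
235 166 [125 127 126] [-6.  -6.5 39. ]
235 172 [133  46  44] [-7.7 -6.1 52.5]
235 178 [126  13  12] [-8.2 -5.8 61.9]
235 184 [129  18  14] [-9.4 -5.5 72.6]
235 190 [128  14  11] [-10.1  -5.3  81.2]
235 196 [129  14  13] [-11.2  -5.   90.3]
235 202 [131  20  13] [-11.6  -4.8  97.2]
235 208 [97 36 32] [-13.8  -4.5 108.2]
235 214 [79 42 36] [-13.8  -4.3 113.1]
235 220 [76 40 33] [-13.7  -4.2 117.3]
235 226 [78 42 35] [-13.7  -4.1 121.7]
235 232 [77 41 33] [-13.5  -4.  125.5]
235 238 [77 40 34] [-13.3  -3.9 128.9]
235 244 [77 40 33] [-13.2  -3.8 132.5]
235 250 [78 41 37] [-13.3  -3.7 136.2]
235 256 [77 39 33] [-13.   -3.6 138.9]
250 166 [127  89  88] [-7.9  0.  45.3]
250 172 [130  18  17] [-8.3  0.1 54.6]
250 178 [129  15  10] [-9.1  0.1 64.6]
250 184 [130  15  15] [-10.2   0.1  74.9]
250 190 [129  16  11] [-10.4   0.1  82.2]
250 196 [128  11  10] [-11.2   0.1  90.4]
250 202 [130  14   9] [-11.7   0.1  97.3]
250 208 [147  17   7] [-1.100e+01  1.000e-01  1.008e+02]
25
[... 245 characters left out ...]
8 64 47] [-12.    0.2 133.4]
250 256 [85 62 45] [-12.2   0.2 137.2]
268 166 [128 127 127] [-6.3  7.3 39.8]
268 172 [129  17  17] [-7.6  7.  52.4]
268 178 [128  17  15] [-8.4  6.7 62.4]
268 184 [127  11   7] [-9.3  6.4 72.3]
268 190 [129  12  11] [-10.2   6.2  81.6]
268 196 [130  16  15] [-10.8   5.9  89.2]
268 202 [130  20  14] [-11.2   5.7  95.9]
268 208 [98 39 32] [-13.7   5.4 108. ]
268 214 [77 40 35] [-13.9   5.3 113.3]
268 220 [78 42 36] [-14.    5.1 118.1]
268 226 [78 41 38] [-13.7   5.  121.7]
268 232 [77 39 35] [-13.2   4.9 124.6]
268 238 [76 38 31] [-13.4   4.8 129.1]
268 244 [77 39 35] [-13.8   4.7 133.7]
268 250 [79 43 37] [-13.4   4.6 136.5]
268 256 [76 39 32] [-13.4   4.5 139.9]
```

Run:
```python
from h import *
z=np.load('/tmp/w1.npz');i={k:z[k] for k in('intrinsics','R','t')};i['k1']=float(z['k1']);d=z['d'];im=z['im']
tcp=np.array([484.5,-68.8,182.3])
for x,y in [(320,332),(322,340),(320,350),(310,370),(455,332),(460,340),(470,370),(330,335)]:
    u,v=int(x/1.4),int(y/1.4);q=ptd(i,u,v,d[v,u])-tcp;print(x,y,im[v,u],np.round([q@XJ,q@YJ,q[2]],1))
f=projector(i,1.4);print(f(tcp),f(tcp+[0,0,19]))
for dy in(-24,24):
  for dx in(-10,10):print(dx,dy,f(tcp+XJ*dx+YJ*dy),f(tcp+XJ*dx+YJ*dy+[0,0,40]))
```

```text
320 332 [89 49 44] [-12.1 -26.2  45.5]
322 340 [88 46 41] [-12.  -24.   52.7]
320 350 [85 46 40] [-11.6 -23.6  62.6]
310 370 [88 49 42] [-12.2 -24.1  79.9]
455 332 [89 48 41] [-12.4  28.9  46.1]
460 340 [85 45 37] [-12.2  29.4  53.1]
470 370 [87 48 40] [-12.1  28.   79.8]
330 335 [57 47 42] [-11.1 -22.2  45.9]
[384.17915226 322.17934559] [384.02469085 335.68511988]
-10 -24 [337.45898566 303.77460376] [326.72312414 331.85008445]
10 -24 [338.66098256 340.04004151] [328.57081898 374.97471241]
-10 24 [430.87092449 303.7967415 ] [440.86694852 331.87959899]
10 24 [429.73452795 340.062601  ] [439.12583692 375.00592129]
```

The picture and depth show the fingers riding above the lever tip, so they end about 38–40 mm above the reported TCP. The lever, still at about 0.46 rad, hasn't been touched. I'll use this offset, back off and push lower.

Call:
servo_tool --pt "0 0 0 0 0 -0.04 0" --pt "0 0 0 0.2 0 -0.04 0" --pt "0 0 0 0.25 0 -0.04 0" --pt "0 0 0 0.25 0 0.1 0" --pt "0 0 0 0.25 0 0.22 0" --pt "0 0 0 0.25 0 0.22 0" --pt "0 0 0 0.2 0 0.22 0" --pt "0 0 0 0.16 0 0.22 0" --pt "0 0 0 0.16 0 0.22 0"

```text
t: 10.48
ee_pos: [477.0, -75.3, 70.7]
orientation: [0.537, 3.093, -0.0]
ft_force: [-0.5, -0.4, -0.3]
width: 0.7
grasp_force: 0.0
```

Call:
servo_tool --pt "0 0 0 -0.015 0 0 0" --pt "0 0 0 -0.03 0 0 0" --pt "0 0 0 -0.03 0 0 0"

```text
t: 10.85
ee_pos: [481.2, -76.9, 69.9]
orientation: [0.537, 3.095, 0.0]
ft_force: [0.0, 0.0, 0.4]
width: 0.2
grasp_force: 0.0
```

Call:
servo_tool --pt "0 0 0 -0.015 0 0 0" --pt "0 0 0 -0.03 0 0 0" --pt "0 0 0 -0.03 0 0 0"

```text
t: 11.22
ee_pos: [486.9, -78.9, 69.9]
orientation: [0.537, 3.095, -0.0]
ft_force: [-1.3, 0.3, 0.3]
width: 0.4
grasp_force: 0.0
```

Run:
```python
from h import *
print(ctrl.grasp_offset);jig()
im,d,i=shot('wrist')
for u in (271,276,282):
  for v in range(180,275,4):
    q=ptd(i,u,v,d[v,u])-PIV
    if q[2]>25: print(u,v,im[v,u],np.round([q@XJ,q@YJ,q[2]],1))
```

```text
18.700000000000003
11.22 jig tcp -21.2 0.2 22.9 F -1.33 -0.16 0.32 w 0.4 q6 -1.41
271 236 [82 44 37] [-33.3  -2.1  66.5]
271 240 [84 46 39] [-33.   -2.   72.1]
271 244 [82 45 37] [-33.   -2.   77.8]
271 248 [80 42 35] [-33.5  -1.9  84.3]
271 252 [80 43 36] [-32.4  -1.8  86.9]
271 256 [81 43 37] [-33.5  -1.7  94.1]
271 260 [83 45 38] [-32.9  -1.7  97.3]
271 264 [80 40 36] [-33.2  -1.6 102. ]
271 268 [82 43 36] [-34.   -1.5 107.6]
271 272 [83 45 38] [-33.5  -1.5 110.4]
276 236 [30 31 34] [-32.    0.8  63.1]
276 240 [34 34 34] [-31.9   0.7  69.3]
276 244 [36 36 36] [-31.9   0.7  75. ]
276 248 [82 84 84] [-32.    0.7  80.7]
276 252 [83 83 85] [-31.7   0.7  85.4]
276 256 [81 85 84] [-31.7   0.7  90. ]
276 260 [84 69 70] [-31.1   0.7  93.4]
276 264 [84 27 27] [-31.2   0.7  98. ]
276 268 [84 29 26] [-31.6   0.7 102.8]
276 272 [83 27 24] [-29.4   0.7 102.6]
282 236 [80 42 34] [-33.6   4.2  67.3]
282 240 [82 43 38] [-33.2   4.1  72.6]
282 244 [82 43 38] [-33.7   3.9  79.5]
282 248 [81 42 36] [-33.3   3.8  83.9]
282 252 [80 42 34] [-33.1   3.7  88.3]
282 256 [81 42 34] [-33.2   3.6  93.3]
282 260 [81 42 35] [-33.3   3.5  98.1]
282 264 [82 44 39] [-33.    3.5 101.6]
282 268 [49 37 39] [-55.3   2.3 149.3]
282 272 [47 35 37] [-55.2   2.3 151.6]
```

Call:
servo_tool --pt "0 0 0 -0.015 0 0 0" --pt "0 0 0 -0.015 0 0 0"

```text
t: 11.52
ee_pos: [489.8, -79.9, 69.9]
orientation: [0.537, 3.095, -0.0]
ft_force: [-0.4, -0.3, 0.7]
width: 0.5
grasp_force: 0.0
```

Call:
servo_tool --pt "0 0 0 -0.015 0 0 0" --pt "0 0 0 -0.015 0 0 0"

```text
t: 11.78
ee_pos: [492.6, -81.0, 69.9]
orientation: [0.537, 3.095, -0.0]
ft_force: [-0.2, 0.1, -0.2]
width: 0.3
grasp_force: 0.0
```

Call:
servo_tool --pt "0 0 0 -0.01 0 0 0" --pt "0 0 0 -0.01 0 0 0"

```text
t: 12.02
ee_pos: [494.4, -81.6, 69.9]
orientation: [0.537, 3.095, -0.0]
ft_force: [0.2, -0.6, -0.0]
width: 0.5
grasp_force: 0.0
```

Call:
servo_tool --pt "0 0 0 -0.01 0 0 0" --pt "0 0 0 -0.01 0 0 0"

```text
t: 12.28
ee_pos: [496.3, -82.3, 69.9]
orientation: [0.537, 3.095, -0.0]
ft_force: [-1.1, 0.1, -0.7]
width: 0.6
grasp_force: 0.0
```

Run:
```python
from h import *
jig()
```

```text
12.28 jig tcp -11.3 0.2 22.9 F -1.03 -0.28 -0.72 w 0.6 q6 -1.41
```

Call:
servo_tool --pt "0 0 0 -0.01 0 0 0" --pt "0 0 0 -0.01 0 0 0"

```text
t: 12.52
ee_pos: [498.2, -83.0, 69.9]
orientation: [0.537, 3.095, -0.0]
ft_force: [-0.3, 0.0, 0.0]
width: 0.5
grasp_force: 0.0
```

Call:
servo_tool --pt "0 0 0 -0.01 0 0 0" --pt "0 0 0 -0.01 0 0 0"

```text
t: 12.78
ee_pos: [499.9, -83.6, 69.9]
orientation: [-0.537, -3.095, -0.0]
ft_force: [-0.2, 1.3, 0.4]
width: 0.4
grasp_force: 0.5
```

Call:
servo_tool --pt "0 0 0 -0.01 0 0 0" --pt "0 0 0 -0.01 0 0 0"

```text
t: 13.02
ee_pos: [501.6, -84.2, 69.8]
orientation: [-0.537, -3.095, -0.0]
ft_force: [-1.9, 1.5, 2.3]
width: 0.5
grasp_force: 1.4
```

Call:
servo_tool --pt "0 0 0 -0.01 0 0 0" --pt "0 0 0 -0.01 0 0 0"

```text
t: 13.28
ee_pos: [503.5, -84.8, 69.8]
orientation: [-0.537, -3.095, -0.0]
ft_force: [-2.8, 3.0, 2.9]
width: 0.3
grasp_force: 2.1
```

Run:
```python
from h import *
jig()
im,f,J=scene_lever();print(len(J))
for r in J[np.argsort(J[:,2])][::4]:print(r.round(1))
```

```text
13.28 jig tcp -3.7 0.2 22.8 F -3.67 1.84 2.91 w 0.3 q6 -1.42
25
[ 17.7  -2.7  61.1 254.  224. ]
[ 20.8  -0.3  76.8 255.  222. ]
[ 21.9  -3.9  87.7 254.  221. ]
[ 24.1  -1.4  95.2 255.  220. ]
[ 22.8  -7.3  97.9 253.  220. ]
[ 20.8   0.4 100.9 255.  218. ]
[ 22.5  -7.  103.3 253.  219. ]
```

Call:
servo_tool --pt "0 0 0 0.04 0 0 0" --pt "0 0 0 0.06 0 -0.2 20" --pt "0 0 0 0.06 0 -0.3 40" --pt "0 0 0.12 0 0.1 -0.3 56" --pt "0 0 0.24 0 0.3 -0.3 56" --pt "0 0 0.36 0 0.5 -0.3 56" --pt "0 0 0.48 0 0.55 -0.3 56" --pt "0 0 0.6 0 0.55 -0.3 56" --pt "0 0 0.72 0 0.55 -0.3 56" --pt "0 0 0.8 0 0.55 -0.3 56"

```text
t: 14.58
ee_pos: [541.0, 18.6, 129.9]
orientation: [2.195, 2.246, 0.001]
ft_force: [-0.3, 0.1, -0.6]
width: 56.3
grasp_force: 0.0
```

Call:
servo_tool --pt "0 0 0.12 0 0 0 56" --pt "0 0 0.24 0 0 0 56" --pt "0 0 0.36 0 0 0 56" --pt "0 0 0.48 0 0 0 56" --pt "0 0 0.6 0 0 0 56" --pt "0 0 0.67 0 0 0 56" --pt "0 0 0.67 0 0 0 56"

```text
t: 15.45
ee_pos: [540.9, 18.5, 129.9]
orientation: [3.004, 0.919, 0.001]
ft_force: [0.3, 0.7, -0.4]
width: 56.4
grasp_force: 0.0
```

Run:
```python
from h import *
jig();show()
im,d,i=shot('wrist');f=projector(i);u0,v0=f(NUT+[0,0,92]);print(u0,v0)
Q=np.array([ptd(i,u,v,d[v,u]) for v in range(max(0,int(v0)-60),min(420,int(v0)+60)) for u in range(max(0,int(u0)-60),min(560,int(u0)+60)) if d[v,u]>0])
q=Q[(Q[:,2]>90)&(Q[:,2]<96)&(np.hypot(*(Q-NUT)[:,:2].T)<28)];print(len(q),((q.min(0)+q.max(0))/2-NUT).round(1),np.median(q,0).round(1),q.min(0),q.max(0))
q=Q[(Q[:,2]>102)&(Q[:,2]<113)&(np.hypot(*(Q-NUT)[:,:2].T)<28)];print(len(q),(q.mean(0)-NUT).round(1))
T=NUT.copy();T[2]=29;print(go(T))
save('w5.png',im)
```

```text
15.45 jig tcp -3.2 110.1 82.9 F 0.0 0.75 -0.41 w 56.4 q6 0.99
15.45 [540.9  18.5 129.9] xdeg 34.0 tilt [ 0.001 -0.    -1.   ] F [ 0.3  0.7 -0.4] M [-0.02  0.12 -0.03] w 56.4 g 0.0 q [ 0.01  0.37  1.86 -0.    0.91  0.99]
276.20346446351033 207.51627015484692
1298 [ 1.6  0.3 93. ] [549.1  23.9  94. ] [528.51088023   3.39239204  90.07965706] [565.98765712  41.29489385  95.91020224]
162 [  2.3   0.9 109.2]
(array([0., 0., 0.]), array([ 0.029, -0.001,  0.505]))
```

Call:
servo_tool --pt "0 0 0 0.033 0 0.1 56" --pt "0 0 0 0.033 0 0.3 56" --pt "0 0 0 0.033 0 0.42 56" --pt "0 0 0 0.033 0 0.49 56" --pt "0 0 0 0.033 0 0.49 56"

```text
t: 16.12
ee_pos: [545.4, 22.4, 30.5]
orientation: [-3.004, -0.918, 0.003]
ft_force: [0.0, 0.7, 0.2]
width: 56.0
grasp_force: 0.0
```

Call:
servo_tool --pt "0 0 0 0 0 0 40" --pt "0 0 0 0 0 0 20" --pt "0 0 0 0 0 0 20" --pt "0 0 0 0 0 0 20"

```text
t: 16.62
ee_pos: [547.6, 21.7, 32.9]
orientation: [3.003, 0.917, 0.004]
ft_force: [2.3, -4.6, 0.6]
width: 35.8
grasp_force: 30.0
```

Run:
```python
from h import *
jig();show()
im,d,i=shot('wrist');save('w6.png',cv2.resize(im[120:400,130:430],None,fx=1.3,fy=1.3))
im,d,i=shot('scene');b=cv2.resize(im[170:275,210:330],(416,364))
a=cv2.imread('pics/w6.png')[...,::-1];save('w6.png',np.hstack([a,b]))
```

```text
16.62 jig tcp 2.0 115.3 -14.1 F 3.68 -3.55 0.63 w 35.8 q6 1.0
16.625 [547.6  21.7  32.9] xdeg 34.0 tilt [ 0.003 -0.001 -1.   ] F [ 2.3 -4.6  0.6] M [-0.79 -0.12 -0.03] w 35.8 g 29.9958336353302 q [ 0.02  0.53  1.89 -0.    0.72  1.  ]
```

View pics/w6.png

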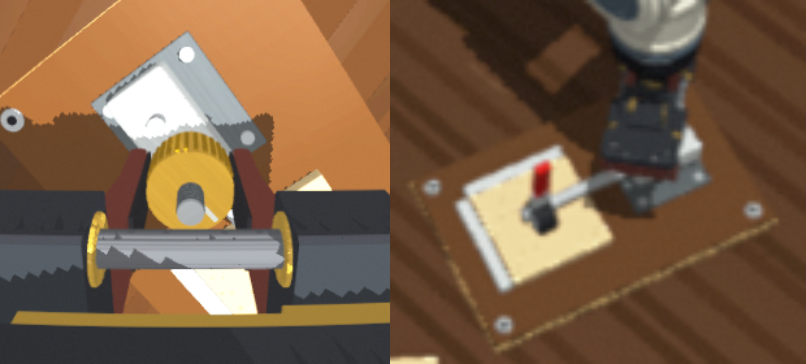

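Call:
servo_tool --pt "0 0 0 0 0.006 0 20" --pt "0 0 -0.1 0 0.006 -0.001 20" --pt "0 0 -0.2 0 0.006 -0.001 20" --pt "0 0 -0.3 0 0.006 -0.002 20" --pt "0 0 -0.4 0 0.006 -0.003 20" --pt "0 0 -0.5 0 0.006 -0.004 20" --pt "0 0 -0.6 0 0.006 -0.004 20" --pt "0 0 -0.67 0 0.006 -0.005 20" --pt "0 0 -0.67 0 0.006 -0.005 20"

```text
t: 17.85
ee_pos: [547.4, 21.5, 33.8]
orientation: [2.189, 2.252, 0.002]
ft_force: [-1.1, -0.4, 5.9]
width: 35.3
grasp_force: 30.0
```

Run:
```python
from h import *
jig();show()
```

```text
17.85 jig tcp 1.9 115.2 -13.2 F -0.85 -0.78 5.85 w 35.3 q6 -0.01
17.85 [547.4  21.5  33.8] xdeg 91.6 tilt [ 0.001  0.    -1.   ] F [-1.1 -0.4  5.9] M [-0.05  0.33  0.15] w 35.3 g 29.99827265739441 q [ 0.02  0.53  1.89  0.    0.72 -0.01]
```

Call:
servo_tool --pt "0 0 -0.1 0 0 -0.002 20" --pt "0 0 -0.2 0 0 -0.003 20" --pt "0 0 -0.3 0 0 -0.004 20" --pt "0 0 -0.4 0 0 -0.005 20" --pt "0 0 -0.5 0 0 -0.006 20" --pt "0 0 -0.6 0 0 -0.007 20" --pt "0 0 -0.67 0 0 -0.008 20" --pt "0 0 -0.67 0 0 -0.008 20"

```text
t: 18.85
ee_pos: [547.4, 21.5, 34.8]
orientation: [0.837, 3.027, 0.001]
ft_force: [1.9, 0.3, 0.7]
width: 35.2
grasp_force: 30.0
```

Run:
```python
from h import *
jig();show()
```

```text
18.85 jig tcp 1.9 115.1 -12.2 F 1.67 0.96 0.68 w 35.2 q6 -1.01
18.85 [547.4  21.5  34.8] xdeg 149.1 tilt [ 0.001  0.    -1.   ] F [1.9 0.3 0.7] M [-0.06 -0.2   0.25] w 35.2 g 29.99478131532669 q [ 0.02  0.53  1.89  0.    0.72 -1.01]
```

Call:
servo_tool --pt "0 0 0 0 0 0 56" --pt "0 0 0 0 0 0 56" --pt "0 0 0 0 0 0 56" --pt "0 0 0 0 0 -0.2 56" --pt "0 0 -0.06 0 0 -0.4 56" --pt "0 0 -0.13 0 0 -0.48 30" --pt "0 0 -0.13 0 0 -0.48 0"

```text
t: 19.73
ee_pos: [547.8, 21.4, 131.7]
orientation: [0.539, 3.092, 0.001]
ft_force: [0.5, 0.5, -0.6]
width: 39.2
grasp_force: 0.0
```

```bash
cat >> h.py <<'E'
NUT=np.array([547.4,21.5,0]);PIV=NUT-115*YJ+[0,0,47]
E
python3 - <<'E'
from h import *
jig()
im,d,i=shot('wrist');f=projector(i);u0,v0=f(NUT+[0,0,94])
Q=np.array([ptd(i,u,v,d[v,u]) for v in range(max(0,int(v0)-50),min(420,int(v0)+50)) for u in range(max(0,int(u0)-50),min(560,int(u0)+50)) if d[v,u]>0])
q=Q[(Q[:,2]>90)&(Q[:,2]<100)&(np.hypot(*(Q-NUT)[:,:2].T)<14)];print('nut z',np.median(q,0))
T=PIV-40*XJ;T[2]=130;print(go(T,160.3))
T[2]=69;print(go(T,160.3))
E
```

```text
19.73 jig tcp 0.4 115.0 84.7 F 0.32 0.67 -0.6 w 39.2 q6 -1.21
nut z [546.37603612  22.17606178  94.82158991]
(array([ 0.   ,  0.   , -0.002]), array([ 0.196, -0.574,  0.003]))
(array([ 0.   ,  0.   , -0.002]), array([ 0.197, -0.574,  0.308]))
```

Call:
servo_tool --pt "0 0 0 0.1 -0.2 0 0" --pt "0 0 0 0.2 -0.4 0 0" --pt "0 0 0 0.2 -0.57 0 0" --pt "0 0 0 0.2 -0.57 0.05 0" --pt "0 0 0 0.2 -0.57 0.2 0" --pt "0 0 0 0.2 -0.57 0.31 0" --pt "0 0 0 0.12 -0.57 0.31 0" --pt "0 0 0 0.05 -0.57 0.31 0" --pt "0 0 0 0.03 -0.57 0.31 0" --pt "0 0 0 0.03 -0.57 0.31 0"

```text
t: 21.02
ee_pos: [503.6, -84.1, 69.0]
orientation: [0.538, 3.094, -0.0]
ft_force: [-0.6, -0.3, -0.2]
width: 0.4
grasp_force: 0.0
```

Call:
servo_tool --pt "0 0 0 -0.015 0 0 0" --pt "0 0 0 -0.015 0 0 0"

```text
t: 21.28
ee_pos: [505.6, -85.0, 68.7]
orientation: [0.537, 3.095, -0.0]
ft_force: [-0.1, 0.4, 0.5]
width: 0.7
grasp_force: 0.0
```

Call:
servo_tool --pt "0 0 0 -0.015 0 0 0" --pt "0 0 0 -0.015 0 0 0"

```text
t: 21.52
ee_pos: [508.6, -86.1, 68.5]
orientation: [0.537, 3.095, -0.0]
ft_force: [-0.8, -0.1, -0.6]
width: 0.3
grasp_force: 0.1
```

Call:
servo_tool --pt "0 0 0 -0.015 0 0 0" --pt "0 0 0 -0.015 0 0 0"

```text
t: 21.78
ee_pos: [511.5, -87.1, 68.5]
orientation: [0.537, 3.095, -0.0]
ft_force: [0.6, 0.3, 0.3]
width: 0.3
grasp_force: 0.1
```

Run:
```python
from h import *
jig()
```

```text
21.77 jig tcp 2.8 0.7 21.5 F 0.48 0.5 0.27 w 0.3 q6 -1.42
```

Call:
servo_tool --pt "0 0 0 -0.01 0 0 0" --pt "0 0 0 -0.01 0 0 0"

```text
t: 22.02
ee_pos: [513.3, -87.7, 68.5]
orientation: [0.537, 3.095, -0.0]
ft_force: [0.2, 0.3, -0.4]
width: 0.7
grasp_force: 0.1
```

Call:
servo_tool --pt "0 0 0 -0.01 0 0 0" --pt "0 0 0 -0.01 0 0 0"

```text
t: 22.28
ee_pos: [515.2, -88.4, 68.5]
orientation: [0.537, 3.095, -0.0]
ft_force: [0.3, 0.7, -0.8]
width: 0.4
grasp_force: 0.1
```

Call:
servo_tool --pt "0 0 0 -0.01 0 0 0" --pt "0 0 0 -0.01 0 0 0"

```text
t: 22.52
ee_pos: [516.9, -89.0, 68.4]
orientation: [-0.537, -3.095, -0.0]
ft_force: [-0.6, 0.1, 0.3]
width: 0.4
grasp_force: 0.4
```

Call:
servo_tool --pt "0 0 0 -0.01 0 0 0" --pt "0 0 0 -0.01 0 0 0"

```text
t: 22.78
ee_pos: [518.5, -89.6, 68.3]
orientation: [-0.537, -3.095, -0.0]
ft_force: [-2.8, 0.8, -1.0]
width: 0.7
grasp_force: 0.8
```

Call:
servo_tool --pt "0 0 0 -0.01 0 0 0" --pt "0 0 0 -0.01 0 0 0"

```text
t: 23.02
ee_pos: [520.3, -90.3, 68.3]
orientation: [-0.537, -3.094, -0.0]
ft_force: [-3.3, 1.9, -0.0]
width: 0.2
grasp_force: 1.2
```

Run:
```python
from h import *
jig()
```

```text
23.02 jig tcp 12.2 0.6 21.3 F -3.73 0.63 -0.01 w 0.2 q6 -1.42
```

Run:
```python
from h import *
r=64.4
def c(th):
    a=th-.55;return np.array([r*np.sin(a)-5*np.cos(a),r*np.cos(a)+5*np.sin(a)])
c0=c(.995)
for th in np.arange(1.05,2.01,.05):
    d=(c(th)-c0)/200;print(round(th,2),'tool x',round(-d[0],4),'tool z',round(-d[1],4))
```

```text
1.05 tool x -0.0164 tool z 0.0068
1.1 tool x -0.031 tool z 0.0138
1.15 tool x -0.0451 tool z 0.0215
1.2 tool x -0.0589 tool z 0.0299
1.25 tool x -0.0723 tool z 0.039
1.3 tool x -0.0852 tool z 0.0488
1.35 tool x -0.0975 tool z 0.0591
1.4 tool x -0.1094 tool z 0.0701
1.45 tool x -0.1206 tool z 0.0817
1.5 tool x -0.1313 tool z 0.0938
1.55 tool x -0.1414 tool z 0.1064
1.6 tool x -0.1508 tool z 0.1195
1.65 tool x -0.1596 tool z 0.1331
1.7 tool x -0.1677 tool z 0.1471
1.75 tool x -0.175 tool z 0.1614
1.8 tool x -0.1816 tool z 0.1761
1.85 tool x -0.1875 tool z 0.1912
1.9 tool x -0.1927 tool z 0.2065
1.95 tool x -0.197 tool z 0.222
2.0 tool x -0.2006 tool z 0.2378
```

First to about 1.25 rad, in two calls, checking the force.

Call:
servo_tool --pt "0 0 0 -0.016 0 0.007 0" --pt "0 0 0 -0.031 0 0.014 0" --pt "0 0 0 -0.031 0 0.014 0"

```text
t: 23.4
ee_pos: [526.6, -92.4, 65.6]
orientation: [-0.537, -3.095, -0.0]
ft_force: [-3.0, 2.2, 0.9]
width: 0.6
grasp_force: 2.1
```

Call:
servo_tool --pt "0 0 0 -0.014 0 0.008 0" --pt "0 0 0 -0.028 0 0.016 0" --pt "0 0 0 -0.041 0 0.025 0" --pt "0 0 0 -0.041 0 0.025 0"

```text
t: 23.9
ee_pos: [534.4, -95.1, 60.8]
orientation: [0.537, 3.095, 0.0]
ft_force: [-4.0, 2.1, 1.9]
width: 0.3
grasp_force: 2.1
```

Run:
```python
from h import *
jig()
```

```text
23.9 jig tcp 27.0 0.9 13.8 F -4.41 0.61 1.86 w 0.3 q6 -1.43
```

Call:
servo_tool --pt "0 0 0 -0.013 0 0.01 0" --pt "0 0 0 -0.025 0 0.02 0" --pt "0 0 0 -0.037 0 0.031 0" --pt "0 0 0 -0.048 0 0.043 0" --pt "0 0 0 -0.059 0 0.055 0" --pt "0 0 0 -0.059 0 0.055 0"

```text
t: 24.65
ee_pos: [545.6, -98.9, 50.1]
orientation: [0.537, 3.095, 0.001]
ft_force: [-4.1, 3.7, 5.0]
width: 0.4
grasp_force: 3.7
```

Call:
servo_tool --pt "0 0 0 -0.01 0 0.013 0" --pt "0 0 0 -0.02 0 0.026 0" --pt "0 0 0 -0.028 0 0.039 0" --pt "0 0 0 -0.036 0 0.053 0" --pt "0 0 0 -0.044 0 0.068 0" --pt "0 0 0 -0.044 0 0.068 0"

```text
t: 25.4
ee_pos: [553.6, -101.9, 36.5]
orientation: [-0.537, -3.095, -0.0]
ft_force: [-4.9, 3.0, 4.1]
width: 0.3
grasp_force: 3.0
```

Run:
```python
from h import *
jig()
```

```text
25.4 jig tcp 47.5 0.9 -10.5 F -5.61 1.19 4.07 w 0.3 q6 -1.43
```

Force is 5–7 N, within the stated range. Now to 1.92 and onto the stop, mostly downward.

Call:
servo_tool --pt "0 0 0 -0.006 0 0.015 0" --pt "0 0 0 -0.012 0 0.03 0" --pt "0 0 0 -0.017 0 0.045 0" --pt "0 0 0 -0.019 0 0.053 0" --pt "0 0 0 -0.019 0 0.053 0"

```text
t: 26.02
ee_pos: [556.8, -102.9, 27.4]
orientation: [-0.537, -3.094, -0.001]
ft_force: [-12.4, 5.1, 25.1]
width: 0.4
grasp_force: 13.6
```

Call:
servo_tool --pt "0 0 0 0 0 0.01 0" --pt "0 0 0 0 0 0.01 0"

```text
t: 26.28
ee_pos: [557.1, -102.9, 26.8]
orientation: [-0.537, -3.095, -0.001]
ft_force: [-16.0, 6.8, 38.9]
width: 0.4
grasp_force: 20.6
```

Call:
servo_tool --pt "0 0 0 0 0 0.01 0" --pt "0 0 0 0 0 0.01 0"

```text
t: 26.52
ee_pos: [557.5, -103.0, 26.2]
orientation: [0.537, 3.095, 0.001]
ft_force: [-20.5, 7.8, 52.6]
width: 0.5
grasp_force: 27.7
```

Run:
```python
from h import *
jig()
```

```text
26.52 jig tcp 51.4 1.1 -20.8 F -21.92 0.4 52.59 w 0.5 q6 -1.43
```

That is the hard stop. I lift off and look.

Call:
servo_tool --pt "0 0 0 0 0 -0.03 0" --pt "0 0 0 0.02 0 -0.2 0" --pt "0 0 0 0.2 0 -0.45 0" --pt "0 0 0 0.4 0 -0.6 0" --pt "0 0 0 0.5 0 -0.6 0" --pt "0 0 0 0.5 0 -0.6 0"

```text
t: 27.28
ee_pos: [463.6, -69.9, 142.4]
orientation: [0.536, 3.092, -0.0]
ft_force: [0.8, 0.5, 0.4]
width: 0.6
grasp_force: 0.0
```

Run:
```python
from h import *
jig()
im,d,i=shot('wrist');
hsv=cv2.cvtColor(im,cv2.COLOR_RGB2HSV);m=(((hsv[...,0]<6)|(hsv[...,0]>174))&(hsv[...,1]>200)&(hsv[...,2]>110))
J=[]
for v,u in np.argwhere(m&(d>0)):
    q=ptd(i,u,v,d[v,u])-PIV;q=[q@XJ,q@YJ,q[2]]
    if abs(q[1])<6 and 30<q[0]<120 and q[2]>-5:J.append(q)
J=np.array(J);J=J[J[:,0]<J[:,0].max()-6];p=np.polyfit(J[:,0],J[:,2],1);print(len(J),p,'th',.55+np.pi/2-np.arctan(p[0]))
a=cv2.resize(im,(400,300));b,_,_=shot('scene');c,_,_=shot('top')
save('fin.png',np.hstack([a,cv2.resize(c[135:255,205:365],(400,300))]))
# tile shift
old=np.load('/tmp/top.npz')['im'];g=lambda x:cv2.cvtColor(x,cv2.COLOR_RGB2GRAY).astype(float)
D=abs(g(c)-g(old));print('top diff outside',np.argwhere(D[:,:]>60).shape)
```

```text
27.27 jig tcp -48.1 0.7 95.4 F 0.54 0.75 0.38 w 0.6 q6 -1.4
5 [  1.11309096 -74.30971319] th 1.2819299657929397
top diff outside (15632, 2)
```

View pics/fin.png

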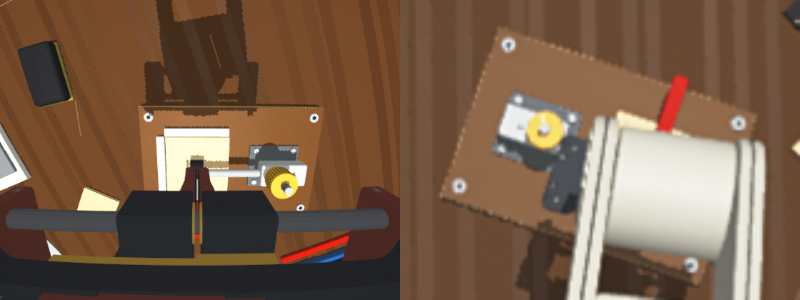

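The top view shows the red lever lying out flat, with its tip at crop (680,80), and the sample still against its fences. I measure the lever's tilt by depth.

Run:
```python
from h import *
for n in('top','scene'):
    im,d,i=shot(n)
    hsv=cv2.cvtColor(im,cv2.COLOR_RGB2HSV);m=(((hsv[...,0]<6)|(hsv[...,0]>174))&(hsv[...,1]>180)&(hsv[...,2]>110))
    J=[]
    for v,u in np.argwhere(m&(d>0)):
        q=ptd(i,u,v,d[v,u])-PIV;q=[q@XJ,q@YJ,q[2]]
        if abs(q[1])<12 and 30<q[0]<115 and q[2]>-15:J.append(q)
    J=np.array(J)
    if n=='scene':J=J[J[:,2]>np.polyval(np.polyfit(J[:,0],J[:,2],1),J[:,0])-2]
    p=np.polyfit(J[:,0],J[:,2],1);print(n,len(J),p,J.min(0).round(1),J.max(0).round(1),'th',.55+np.pi/2-np.arctan(p[0]))
    if n=='top':
        for lo in range(30,110,10):
            q=J[(J[:,0]>=lo)&(J[:,0]<lo+10)]
            if len(q):print(lo,np.median(q,0).round(1))
```

```text
top 128 [0.19183874 9.74841701] [42.3 -9.9 10.2] [100.3   5.4  33.6] th 1.931260305310146
40 [47.1 -0.7 18.6]
50 [55.1 -1.1 20.3]
60 [64.4 -2.7 23.1]
70 [75.1 -2.2 23.9]
80 [84.6 -1.7 27.2]
90 [93.8 -3.2 27. ]
100 [100.3   1.4  21.9]
scene 55 [0.2043576  9.11470602] [ 46.4 -10.7  15.7] [100.5   5.   35.5] th 1.9192143006072873
```

The lever measures 1.92 rad (home) and stays there by itself. The bite came at about 0.94 rad and the robot is clear, so I hand the job in.

```bash
python3 -c "
from workcell import ctrl
print(ctrl.close_job())"
```

```text
the job is handed in; nothing more can be done
None
```

The sample is clamped and the job is handed in, with no verdict returned: I backed the nut off about a third of a turn, the lever then first bit at about 0.94 rad and now stays home by itself at about 1.92 rad; the clamp's force on the stone was not measured.

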